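# Find the tired isolation mount and push its tag down

## Task

The three spring mounts on the black plate look alike, but one has gone soft. Gently press each rubber pad down a few millimetres with a fingertip, one after the other from left to right as seen from the robot, to find the softest, then push that mount's red tag down flat. Leave the other two tags standing as they are, and do not lift or shift anything.

Things in the scene. Friction and masses are not known exactly. Their poses are not given: they have to be found in the camera images.
- plate: black breadboard plate 190 x 370 x 12 mm, fixed on the bench; origin at the centre of its underside, x across it (away from the robot, up to 0.3 rad off), y along the row of mounts to the left, z up. The three mounts are bolted on it 110 mm apart, at x = -30 mm, y = +110, 0 and -110 mm.
- place_1 (a point): left mount as seen from the robot: centre of the top face of its rubber pad at rest, 73 mm above the bench; does not sink with the pad. Axes as the plate's. Each mount is a coil spring between two blue cups (43 mm across, rim 47 mm) with a black rubber pad, 43 mm across, on top; pad travel 14 mm, straight down.
- place_2 (a point): middle mount, the same point. All pads start to sink at 1 to 2 N and come up again when let go; a press of 5 to 6 N sinks them by about 3 to 10 mm, the stiffest least and the softest most, each about 1.5 times as far as the next stiffer one.
- place_3 (a point): right mount, the same point.
- flag_1 (a point): left mount's red tag: where to push it, 65 mm from place_1 along the plate's +x, 43 mm lower; the point lies on its upper face when it is flat (30 mm above the bench). Tag 49 mm long, 36 mm wide, 3 mm thick; hinge line along y, 25 mm from here towards the pad; free end to +x, raised at the start. A straight push down here takes 1 to 2 N.
- flag_2 (a point): the same point of the middle mount's tag (fixed point, does not swing with the tag)
- flag_3 (a point): the same point of the right mount's tag (fixed point, does not swing with the tag)
- pad_a (a joint): travel (m) of the spring pad of mount a, 0 = up at rest, grows as it is pressed down, stop at 0.014. On which of the three places mount a stands changes every time.
- pad_b (a joint): travel (m) of the spring pad of mount b, 0 = up at rest, grows as it is pressed down, stop at 0.014. On which of the three places mount b stands changes every time.
- pad_c (a joint): travel (m) of the spring pad of mount c, 0 = up at rest, grows as it is pressed down, stop at 0.014. On which of the three places mount c stands changes every time.
- tag_a (a joint): angle (rad) of the red tag of mount a: 0 = down, flat on its rubber rest; at the start it stands raised at 0.40 to 0.65. A friction hinge keeps it where it is left. It belongs to the mount of pad_a.
- tag_b (a joint): angle (rad) of the red tag of mount b: 0 = down, flat on its rubber rest; at the start it stands raised at 0.40 to 0.65. A friction hinge keeps it where it is left. It belongs to the mount of pad_b.
- tag_c (a joint): angle (rad) of the red tag of mount c: 0 = down, flat on its rubber rest; at the start it stands raised at 0.40 to 0.65. A friction hinge keeps it where it is left. It belongs to the mount of pad_c.
- motor: bystander, loose: small square stepper motor 42 x 42 x 40 mm, upright, shaft up to 62 mm; origin at the centre of its underside
- tape: bystander, loose: yellow ring of tape, outer diameter 84 mm, 19 mm high, lying flat; origin at the centre of its underside
- driver: bystander, loose: screwdriver 190 mm long, handle 26 mm thick, lying on the bench between robot and plate; origin at the middle of its length, x along it
- jar: bystander, loose: clear screw jar with black cap, diameter 52 mm, 60 mm high, beyond the plate; origin at the centre of its underside

How it is judged:
By the outcome, as a careful person would: the job done as asked, in the order asked, and still so for the second after the job is handed in, with the robot touching nothing.
It also fails if it takes over 45 s, if anything falls off the work surface, if the arm or the gripper's body presses on something with over 40 N, if the wrist force passes 120 N, or if a joint passes its speed limit or range.

## Robot

A 6-joint arm with a two-finger parallel gripper is mounted at the origin on the work surface. World frame = base frame: x ahead of the robot, y to its left, z up, the work surface at z = 0. Lengths are in mm, angles in rad, forces in N, time in s.
With the tool pointing down it reaches from about 300 to 775 mm from the base axis. Payload 14.6 kg.
Tool frame: the origin (TCP) lies on the centre line of the jaws, within the pads' length; the fingertips stand manip.finger_overhang ahead of it and the grasp point (between the pads) lies 11 mm behind it (manip.finger_overhang is the distance from the TCP to the fingertips, in mm); y points along the fingers, x is the direction in which the jaws open and shut, and the axes are right-handed (so a half turn about y gives the same grasp; the last joint's range is limited). The gripper opens to 94 mm and grips with 3 to 60 N. Pads are 16 mm wide; open, the fingers measure 119 mm over their backs; the gripper's body (75 mm by 177 mm) begins 78 mm behind the grasp point.
Start: joints at [-1.192, 0.3, 1.521, -0, 1.321, -0.067], TCP at [237.141, -496.239, 213.446] pointing down, gripper open.
Joint ranges: [-3.03, 3.03], [-0.79, 2.21], [0.23, 2.52], [-1.04, 4.18], [0, 3.07], [-2.55, 2.55]. Speed limits (rad/s): [2.22, 2.22, 2.57, 3.14, 3.14, 3.14].

## Interface

Orientations are given as [roll, pitch, yaw] about the fixed x, y, z axes, in that order (R = Rz(yaw) Ry(pitch) Rx(roll)).
In Python, from cell import monitor, viewer, ticket, manip gives the robot as it stands.
- The arm moves only by the shell command python3 -m jog 'ROWS' [FORCE]. ROWS is JSON, a list of rows, each an object of numbers: "grip": the finger opening in cm, from 0 to 9.4; "dx", "dy", "dz": the shift along the tool's x, y, z in cm; "spin": the turn about the tool's y in degrees. In form: [{"grip": .., "dx": .., "dy": .., "dz": .., "spin": ..}, ...]. A call has 1 to 20 rows; each row is the pose to reach, as a shift and turn from the pose commanded when the call began, along the tool's axes at that moment; what a row does not reach only later rows make up. A row lasts 1/8 s, in which the tool goes at most 62.5 mm and 10.7 degrees, less where a joint would pass 70% of its speed; a pose out of reach is approached as far as the arm can. A call with a gripper value outside its range is refused whole. The fingers move at their own pace and stop on an object; FORCE is the grip in N (left out, the last holds). Time passes only in rows, so rows that repeat a pose let the fingers close. It gives the time, the measured TCP pose, the force and the opening at its end, in the units of the state.
- monitor.read_state(): the state, without advancing time (a new reading comes with each control period).
- viewer.camera(name): name is "scene" or "top" or "wrist"; returns a dict with "color" (400x640x3 uint8, red, green, blue), "vertical_fov" (degrees; the focal length in pixels is half the picture's height over the tangent of half this angle, whatever the lens; pixels are square), "cx", "cy" (the principal point, pixels), "rvec" (rotation vector, rad) and "tvec" (3), from world to camera coordinates, as OpenCV has them. Camera axes: x right, y down, z forward; pixel columns grow to the right and rows downward; lengths in mm; the calibration is good to about 2 mm. The wrist camera is an equidistant fisheye: a pixel r from the principal point sees the ray r / f radians off the axis. A picture is of the moment at which its call begins. There is no depth.
- ticket.sign_off(): hands the job in, once; it reports no verdict.
The state is a dict: "clock": time; "joints": joint angles; "qd": joint speeds; "effort": joint torques, N m; "eef_pos": TCP position; "eef_rot": TCP orientation; "wrist_force": force on the tool from outside, world axes, zero at the start; "moment": the same for the moment, N m; "finger_gap": finger opening in mm.
Only numpy, scipy, OpenCV 4.12 (cv2) and the standard library are available. Lean on these libraries where they do the work, as an engineer would, in place of code of your own. Each camera call takes 0.05 s, during which the arm holds its last target. There are 200 camera calls.

## Working session

There is one attempt and no reset: what is moved stays moved. The work goes in short steps, Python scripts to look and compute and a shell command to move; the robot and the scene stay as the last step left them, time stands still between calls to the robot, and variables do not carry over. Pictures are saved under pics/ and viewed, about 8 in all and at most 12, crops included, and the job is handed in when it is done.

```bash
mkdir -p pics; cat > h.py <<'E'
import numpy as np, cv2
from cell import monitor, viewer, ticket, manip
def snap(name, fn, crop=None, scale=1):
    c=viewer.camera(name); im=c['color'][:,:,::-1]
    if crop: x0,y0,x1,y1=crop; im=im[y0:y1,x0:x1]
    if scale!=1: im=cv2.resize(im,None,fx=scale,fy=scale,interpolation=cv2.INTER_CUBIC)
    cv2.imwrite('pics/'+fn,im); return c
def ray(c,u,v):
    f=200/np.tan(np.radians(c['vertical_fov'])/2)
    R=cv2.Rodrigues(np.array(c['rvec'],float))[0]; t=np.array(c['tvec'],float).ravel()
    d=R.T@np.array([(u-c['cx'])/f,(v-c['cy'])/f,1.]); return -R.T@t,d
def at(c,u,v,z):
    o,d=ray(c,u,v); return o+d*(z-o[2])/d[2]
def proj(c,P):
    f=200/np.tan(np.radians(c['vertical_fov'])/2)
    R=cv2.Rodrigues(np.array(c['rvec'],float))[0]; p=np.atleast_2d(P)@R.T+np.array(c['tvec'],float).ravel()
    return p[:,:2]/p[:,2:]*f+[c['cx'],c['cy']]
E
python3 - <<'E'
from h import *
snap('top','t0.png'); snap('scene','s0.png')
print(monitor.read_state(), manip.finger_overhang)
E
```

```text
{'clock': 0.1, 'joints': array([-1.19155662e+00,  3.00434614e-01,  1.52152530e+00, -1.61047879e-05,
        1.32067043e+00, -6.66065596e-02]), 'qd': array([ 0.00084078, -0.00236151, -0.0015249 , -0.00088019, -0.00024433,
        0.00041212]), 'effort': array([ 4.91164028e-04, -5.32642508e+01, -3.53284192e+01,  7.09400699e-02,
        2.34859425e-02, -6.32101501e-05]), 'eef_pos': array([ 237.07946938, -496.03219438,  212.92992859]), 'eef_rot': array([-1.57074283e+00,  1.03642810e-03, -1.12494604e+00]), 'wrist_force': array([-0.68289113,  0.1467438 , -0.74596488]), 'moment': array([ 0.01252267, -0.02212927,  0.00855918]), 'finger_gap': 94.48959391036698} 8.0
```

View pics/t0.png

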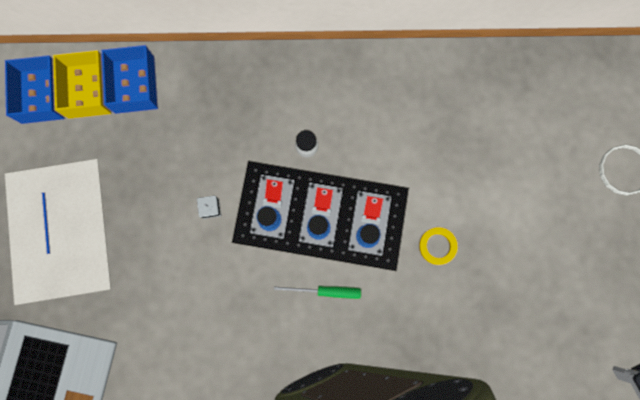

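View pics/s0.png

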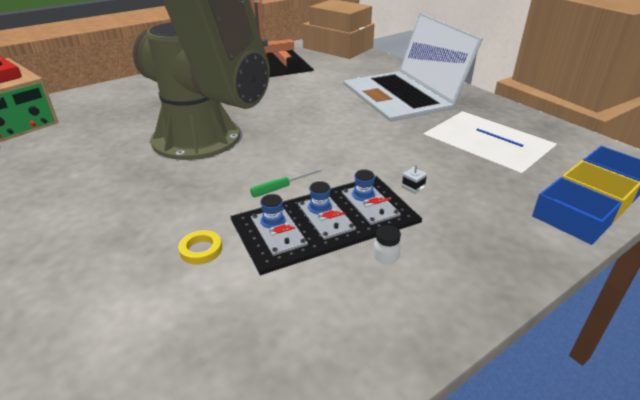

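The top view shows the plate corners near (248,161), (408,187), (396,270) and (233,242), and the pads near (268,217), (319,225) and (369,235). The red tags are on the far side, the driver is in front at (318,292), the tape at (438,246), the motor at (208,207) and the jar at (306,141). Next I compute the plate pose.

```bash
python3 - <<'E'
from h import *
c=viewer.camera('top'); s=viewer.camera('scene')
co=np.array([at(c,u,v,12) for u,v in [(248,161),(408,187),(396,270),(233,242)]])
print(co.round(1)); ctr=co.mean(0)
yv=(co[0]-co[1]+co[3]-co[2]); yaw=np.arctan2(-yv[0],yv[1]); print(ctr,yaw,np.linalg.norm(co-np.roll(co,1,0),axis=1))
pads=np.array([at(c,u,v,73) for u,v in [(268,217),(319,225),(369,235)]]);print(pads.round(1))
d=pads[0]-pads[2];print('padyaw',np.arctan2(-d[0],d[1]),np.linalg.norm(d))
X=np.array([np.cos(yaw),np.sin(yaw),0]);Y=np.array([-X[1],X[0],0])
c0=ctr.copy();c0[2]=0
for y in(110,0,-110):
  p=c0-30*X+y*Y+[0,0,73];f=p+65*X-[0,0,43];print(p.round(1),f.round(1),proj(c,[p,f]).round(1),proj(s,[p,f]).round(1))
im=c['color'][:,:,::-1][150:285,220:420].copy();im=cv2.resize(im,None,fx=4,fy=4,interpolation=cv2.INTER_CUBIC)
def dots(cam,im,x0,y0,k):
  for y in(110,0,-110):
    p=c0-30*X+y*Y+[0,0,73]
    ring=[p+21.5*np.array([np.cos(a),np.sin(a),0]) for a in np.linspace(0,6.28,24)]
    for u,v in proj(cam,ring+[p]): cv2.circle(im,(int((u-x0+.5)*k),int((v-y0+.5)*k)),1,(0,255,0),-1)
  for a,b in((95,185),(95,-185),(-95,-185),(-95,185)):
    u,v=proj(cam,c0+a*X+b*Y+[0,0,12])[0];cv2.circle(im,(int((u-x0+.5)*k),int((v-y0+.5)*k)),3,(255,0,255),-1)
dots(c,im,220,150,4)
cv2.imwrite('pics/t1.png',im[:, :])
E
```

```text
[[ 648.2  231.9   12. ]
 [ 583.4 -127.6   12. ]
 [ 399.   -94.4   12. ]
 [ 465.3  263.5   12. ]]
[523.9853438   68.35098608  12.        ] -0.1808681627677018 [185.60329637 365.2832144  187.38481832 363.9967594 ]
[[512.  179.5  73. ]
 [493.6  72.4  73. ]
 [471.1 -32.1  73. ]]
padyaw -0.19114072407145624 215.48332159589347
[514.3 182.   73. ] [578.2 170.3  30. ] [[266.8 216. ]
 [274.4 189.7]] [[363.2 173.8]
 [377.2 205.1]]
[494.5  73.7  73. ] [558.4  62.1  30. ] [[318.3 224.6]
 [323.6 197.8]] [[318.4 185.9]
 [331.9 218.7]]
[474.7 -34.5  73. ] [538.6 -46.2  30. ] [[370.1 233.3]
 [373.  206. ]] [[269.9 199. ]
 [282.8 233.5]]
```

View pics/t1.png

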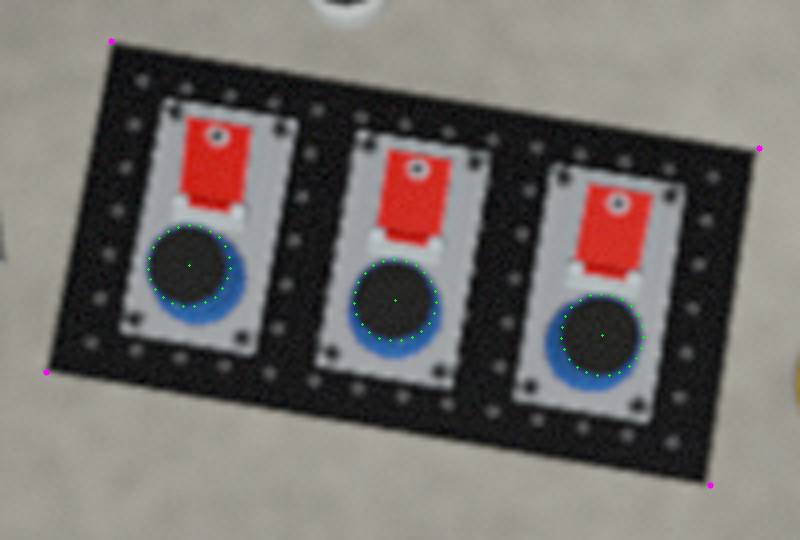

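```bash
cat >> h.py <<'E'
from scipy.spatial.transform import Rotation as Ro
def delta(target, yaw=None):
    s=monitor.read_state(); R=Ro.from_euler('xyz',s['eef_rot']).as_matrix()
    d=R.T@(np.array(target)-s['eef_pos'])/10
    print('tool delta cm',d.round(2),'spin',None if yaw is None else np.degrees(Ro.from_matrix(R.T@Ro.from_euler('xyz',[-np.pi/2,0,yaw]).as_matrix()).as_rotvec()).round(1))
    print('unit tool x,y,z per world',R.T.round(3).tolist())
    print('t',round(s['clock'],2),s['eef_pos'].round(2),s['eef_rot'].round(3),'F',s['wrist_force'].round(2),s['finger_gap'].round(1))
E
python3 -c "
from h import *
delta([514,181.5,130],-0.181-np.pi/2)"
```

```text
tool delta cm [-49.19   8.34  54.2 ] spin [ 0.  35.9 -0. ]
unit tool x,y,z per world [[0.431, -0.902, -0.001], [-0.0, 0.001, -1.0], [0.902, 0.431, 0.0]]Traceback (most recent call last):
  File "<string>", line 3, in <module>
    delta([514,181.5,130],-0.181-np.pi/2)
    ~~~~~^^^^^^^^^^^^^^^^^^^^^^^^^^^^^^^^
  File "h.py", line 24, in delta
    print('t',round(s['clock'],2),s['eef_pos'].round(2),s['eef_rot'].round(3),'F',s['wrist_force'].round(2),s['finger_gap'].round(1))
                                                                                                            ^^^^^^^^^^^^^^^^^^^^^
AttributeError: 'float' object has no attribute 'round'
```

```bash
sed -i "s/s\['finger_gap'\].round(1)/round(float(s['finger_gap']),1)/" h.py
python3 -m jog '[{"grip":0,"dx":-10,"dy":0,"dz":11,"spin":10},{"grip":0,"dx":-20,"dy":0,"dz":22,"spin":20},{"grip":0,"dx":-30,"dy":2,"dz":33,"spin":30},{"grip":0,"dx":-40,"dy":4,"dz":44,"spin":36},{"grip":0,"dx":-49.2,"dy":6,"dz":54.2,"spin":36},{"grip":0,"dx":-49.2,"dy":8.3,"dz":54.2,"spin":36},{"grip":0,"dx":-49.2,"dy":8.3,"dz":54.2,"spin":36},{"grip":0,"dx":-49.2,"dy":8.3,"dz":54.2,"spin":36},{"grip":0,"dx":-49.2,"dy":8.3,"dz":54.2,"spin":36},{"grip":0,"dx":-49.2,"dy":8.3,"dz":54.2,"spin":36},{"grip":0,"dx":-49.2,"dy":8.3,"dz":54.2,"spin":36},{"grip":0,"dx":-49.2,"dy":8.3,"dz":54.2,"spin":36},{"grip":0,"dx":-49.2,"dy":8.3,"dz":54.2,"spin":36},{"grip":0,"dx":-49.2,"dy":8.3,"dz":54.2,"spin":36},{"grip":0,"dx":-49.2,"dy":8.3,"dz":54.2,"spin":36},{"grip":0,"dx":-49.2,"dy":8.3,"dz":54.2,"spin":36}]'
python3 -c "
from h import *
delta([514,181.5,83],-0.181-np.pi/2)
snap('wrist','w1.png')"
```

```text
clock: 2.2
eef_pos: [514.1, 180.5, 130.9]
eef_rot: [-1.57, 0.0, -1.755]
wrist_force: [0.5, -0.1, 0.3]
finger_gap: 0.8
tool delta cm [-0.09  4.79 -0.03] spin [-0.  -0.2 -0. ]
unit tool x,y,z per world [[-0.183, -0.983, -0.0], [0.001, 0.0, -1.0], [0.983, -0.183, 0.001]]
t 2.2 [514.12 180.54 130.94] [-1.57   0.    -1.755] F [ 0.54 -0.07  0.27] 0.8
```

View pics/w1.png

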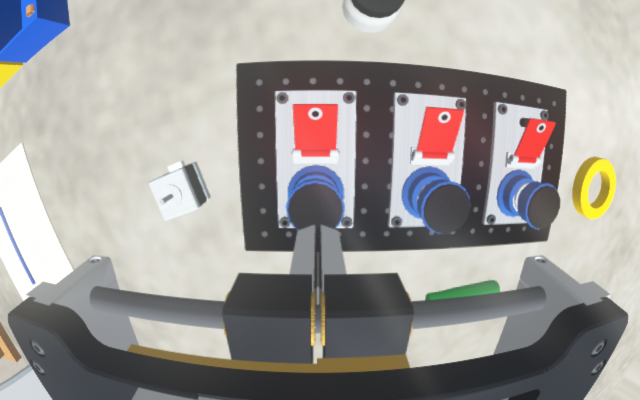

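The wrist view shows the closed fingertips at about (318,225), centred over the left pad at (316,203). Descending to press.

```bash

python3 -m jog '[{"grip":0,"dx":-0.1,"dy":3,"dz":0,"spin":0},{"grip":0,"dx":-0.1,"dy":4.5,"dz":0,"spin":0},{"grip":0,"dx":-0.1,"dy":4.7,"dz":0,"spin":0},{"grip":0,"dx":-0.1,"dy":4.7,"dz":0,"spin":0}]'
python3 -m jog '[{"grip":0,"dx":0,"dy":0.1,"dz":0,"spin":0},{"grip":0,"dx":0,"dy":0.2,"dz":0,"spin":0},{"grip":0,"dx":0,"dy":0.3,"dz":0,"spin":0},{"grip":0,"dx":0,"dy":0.4,"dz":0,"spin":0},{"grip":0,"dx":0,"dy":0.4,"dz":0,"spin":0}]'
python3 -m jog '[{"grip":0,"dx":0,"dy":0.1,"dz":0,"spin":0},{"grip":0,"dx":0,"dy":0.2,"dz":0,"spin":0},{"grip":0,"dx":0,"dy":0.2,"dz":0,"spin":0},{"grip":0,"dx":0,"dy":0.2,"dz":0,"spin":0}]'
```

```text
clock: 2.75
eef_pos: [514.5, 182.4, 84.1]
eef_rot: [-1.57, 0.0, -1.753]
wrist_force: [0.5, 0.3, 0.6]
finger_gap: 0.8
clock: 3.38
eef_pos: [514.4, 182.4, 79.6]
eef_rot: [-1.57, 0.0, -1.753]
wrist_force: [-0.6, -0.4, 3.6]
finger_gap: 0.4
clock: 3.88
eef_pos: [514.4, 182.4, 77.7]
eef_rot: [-1.57, 0.0, -1.753]
wrist_force: [-0.2, 0.3, 5.6]
finger_gap: 0.4
```

```bash

python3 -m jog '[{"grip":0,"dy":0.1},{"grip":0,"dy":0.1}]'
python3 -m jog '[{"grip":0,"dy":0}]' | grep force
python3 -m jog '[{"grip":0,"dy":0}]' | grep force
python3 -m jog '[{"grip":0,"dy":-1},{"grip":0,"dy":-2},{"grip":0,"dy":-4},{"grip":0,"dy":-4},{"grip":0,"dy":-4}]'
python3 -c "
from h import *
delta([494.2,73.2,84],-0.181-np.pi/2)"
```

```text
tool delta cm [11.11 -0.64  0.  ] spin [-0.  -0.1 -0. ]
unit tool x,y,z per world [[-0.181, -0.983, -0.0], [0.0, 0.0, -1.0], [0.983, -0.181, 0.0]]
t 3.88 [514.35 182.43  77.66] [-1.57   0.    -1.753] F [-0.18  0.33  5.62] 0.4validation failed for argument at $[0]...
validation failed for argument at $[0]...
validation failed for argument at $[0]...
validation failed for argument at $[0]...
```

All five keys are needed in every row.

```bash

python3 -m jog '[{"grip":0,"dx":0,"dy":0.1,"dz":0,"spin":0},{"grip":0,"dx":0,"dy":0.1,"dz":0,"spin":0}]' | grep -E 'pos|force'
python3 -m jog '[{"grip":0,"dx":0,"dy":0,"dz":0,"spin":0}]' | grep force
python3 -m jog '[{"grip":0,"dx":0,"dy":0,"dz":0,"spin":0}]' | grep force
python3 -m jog '[{"grip":0,"dx":0,"dy":-1,"dz":0,"spin":0},{"grip":0,"dx":0,"dy":-3,"dz":0,"spin":0},{"grip":0,"dx":0,"dy":-3,"dz":0,"spin":0},{"grip":0,"dx":0,"dy":-3,"dz":0,"spin":0}]'
python3 -c "
from h import *
delta([494.2,73.2,84],-0.181-np.pi/2)"
```

```text
eef_pos: [514.4, 182.4, 76.7]
wrist_force: [-0.8, -1.3, 7.2]
wrist_force: [-1.8, 0.1, 8.0]
wrist_force: [-1.3, -0.7, 7.7]
clock: 4.88
eef_pos: [513.9, 182.3, 105.8]
eef_rot: [-1.572, -0.0, -1.753]
wrist_force: [-0.2, 0.2, 0.1]
finger_gap: 0.8
tool delta cm [11.08  2.19  0.04] spin [ 0.  -0.1  0. ]
unit tool x,y,z per world [[-0.182, -0.983, 0.0], [-0.001, -0.0, -1.0], [0.983, -0.182, -0.001]]
t 4.88 [513.9  182.26 105.84] [-1.572 -0.    -1.753] F [-0.2   0.22  0.06] 0.8
```

```bash

python3 -m jog '[{"grip":0,"dx":6,"dy":0,"dz":0,"spin":0},{"grip":0,"dx":11.1,"dy":0,"dz":0,"spin":0},{"grip":0,"dx":11.1,"dy":0,"dz":0,"spin":0},{"grip":0,"dx":11.1,"dy":0,"dz":0,"spin":0},{"grip":0,"dx":11.1,"dy":1.5,"dz":0,"spin":0},{"grip":0,"dx":11.1,"dy":2.1,"dz":0,"spin":0},{"grip":0,"dx":11.1,"dy":2.3,"dz":0,"spin":0},{"grip":0,"dx":11.1,"dy":2.3,"dz":0,"spin":0}]'
python3 -m jog '[{"grip":0,"dx":0,"dy":0.1,"dz":0,"spin":0},{"grip":0,"dx":0,"dy":0.2,"dz":0,"spin":0},{"grip":0,"dx":0,"dy":0.3,"dz":0,"spin":0},{"grip":0,"dx":0,"dy":0.4,"dz":0,"spin":0},{"grip":0,"dx":0,"dy":0.4,"dz":0,"spin":0}]'
python3 -m jog '[{"grip":0,"dx":0,"dy":0.1,"dz":0,"spin":0},{"grip":0,"dx":0,"dy":0.2,"dz":0,"spin":0},{"grip":0,"dx":0,"dy":0.3,"dz":0,"spin":0},{"grip":0,"dx":0,"dy":0.3,"dz":0,"spin":0}]'
python3 -m jog '[{"grip":0,"dx":0,"dy":0,"dz":0,"spin":0}]' | grep force
```

```text
clock: 5.88
eef_pos: [494.1, 73.4, 83.3]
eef_rot: [-1.571, -0.0, -1.753]
wrist_force: [0.8, 0.3, 0.2]
finger_gap: 0.3
clock: 6.5
eef_pos: [494.2, 73.2, 79.6]
eef_rot: [-1.571, 0.0, -1.753]
wrist_force: [-0.9, 0.0, 2.3]
finger_gap: 0.5
clock: 7.0
eef_pos: [494.2, 73.2, 76.5]
eef_rot: [-1.571, 0.0, -1.753]
wrist_force: [-0.6, 0.2, 5.0]
finger_gap: 0.5
wrist_force: [0.2, 0.1, 4.8]
```

```bash

python3 -m jog '[{"grip":0,"dx":0,"dy":0,"dz":0,"spin":0}]' | grep force
python3 -m jog '[{"grip":0,"dx":0,"dy":-1,"dz":0,"spin":0},{"grip":0,"dx":0,"dy":-3,"dz":0,"spin":0},{"grip":0,"dx":0,"dy":-3,"dz":0,"spin":0},{"grip":0,"dx":5,"dy":-3,"dz":0,"spin":0},{"grip":0,"dx":11,"dy":-3,"dz":0,"spin":0},{"grip":0,"dx":11,"dy":-3,"dz":0,"spin":0},{"grip":0,"dx":11,"dy":-3,"dz":0,"spin":0},{"grip":0,"dx":11,"dy":-1.5,"dz":0,"spin":0},{"grip":0,"dx":11,"dy":-0.9,"dz":0,"spin":0},{"grip":0,"dx":11,"dy":-0.7,"dz":0,"spin":0},{"grip":0,"dx":11,"dy":-0.7,"dz":0,"spin":0}]'
python3 -m jog '[{"grip":0,"dx":0,"dy":0.1,"dz":0,"spin":0},{"grip":0,"dx":0,"dy":0.2,"dz":0,"spin":0},{"grip":0,"dx":0,"dy":0.3,"dz":0,"spin":0},{"grip":0,"dx":0,"dy":0.4,"dz":0,"spin":0},{"grip":0,"dx":0,"dy":0.4,"dz":0,"spin":0}]'
python3 -m jog '[{"grip":0,"dx":0,"dy":0.1,"dz":0,"spin":0},{"grip":0,"dx":0,"dy":0.2,"dz":0,"spin":0},{"grip":0,"dx":0,"dy":0.3,"dz":0,"spin":0},{"grip":0,"dx":0,"dy":0.3,"dz":0,"spin":0}]'
python3 -m jog '[{"grip":0,"dx":0,"dy":0,"dz":0,"spin":0}]' | grep force
python3 -m jog '[{"grip":0,"dx":0,"dy":0,"dz":0,"spin":0}]' | grep force
```

```text
wrist_force: [-0.2, -0.1, 4.8]
clock: 8.62
eef_pos: [474.1, -34.7, 83.3]
eef_rot: [-1.571, -0.0, -1.753]
wrist_force: [0.6, -0.9, 0.5]
finger_gap: 0.5
clock: 9.25
eef_pos: [474.2, -35.0, 79.5]
eef_rot: [-1.57, 0.0, -1.753]
wrist_force: [0.2, 0.3, 2.6]
finger_gap: 0.6
clock: 9.75
eef_pos: [474.1, -35.0, 76.4]
eef_rot: [-1.571, 0.0, -1.753]
wrist_force: [0.2, 0.0, 2.8]
finger_gap: 0.2
wrist_force: [-0.1, -0.3, 3.3]
wrist_force: [0.3, 0.5, 3.8]
```

Forces at about 4.5 mm depth are 7.6 N left, 4.9 N middle and 3.3 N right. Each step is about 1.5 times, so the right mount is the softest. Moving to its tag.

```bash

python3 -m jog '[{"grip":0,"dx":0,"dy":-1,"dz":0,"spin":0},{"grip":0,"dx":0,"dy":-3,"dz":0,"spin":0},{"grip":0,"dx":0,"dy":-3,"dz":0,"spin":0},{"grip":0,"dx":0,"dy":-3,"dz":6.5,"spin":0},{"grip":0,"dx":0,"dy":-3,"dz":6.5,"spin":0},{"grip":0,"dx":0,"dy":-3,"dz":6.5,"spin":0},{"grip":0,"dx":0,"dy":-3,"dz":6.5,"spin":0},{"grip":0,"dx":0,"dy":-3,"dz":6.5,"spin":0}]'
python3 -c "
from h import *
delta([538.4,-46.4,38],-0.181-np.pi/2)
snap('wrist','w2.png')"
```

```text
clock: 11.0
eef_pos: [537.6, -46.6, 106.8]
eef_rot: [-1.57, 0.0, -1.753]
wrist_force: [0.4, -0.6, 0.2]
finger_gap: 0.4
tool delta cm [-0.04  6.88  0.07] spin [-0.  -0.1 -0. ]
unit tool x,y,z per world [[-0.181, -0.983, -0.0], [0.0, -0.0, -1.0], [0.983, -0.181, 0.0]]
t 11.0 [537.58 -46.64 106.75] [-1.57   0.    -1.753] F [ 0.45 -0.57  0.18] 0.4
```

View pics/w2.png

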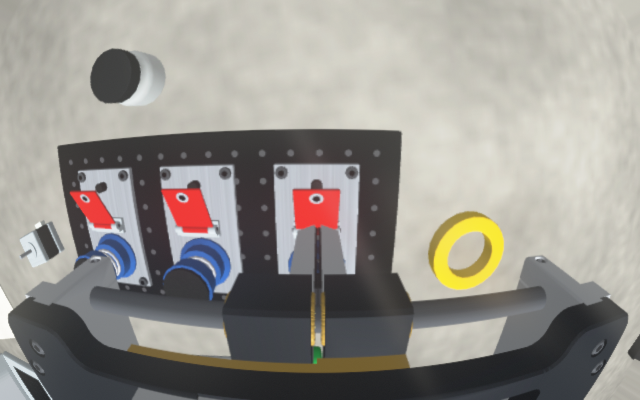

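The fingertip at about (318,228) is centred over the right tag at (316,205). Pressing down now.

```bash

python3 -m jog '[{"grip":0,"dx":0,"dy":2,"dz":0.1,"spin":0},{"grip":0,"dx":0,"dy":3.5,"dz":0.1,"spin":0},{"grip":0,"dx":0,"dy":4.2,"dz":0.1,"spin":0},{"grip":0,"dx":0,"dy":4.9,"dz":0.1,"spin":0},{"grip":0,"dx":0,"dy":5.5,"dz":0.1,"spin":0},{"grip":0,"dx":0,"dy":6.0,"dz":0.1,"spin":0},{"grip":0,"dx":0,"dy":6.4,"dz":0.1,"spin":0},{"grip":0,"dx":0,"dy":6.7,"dz":0.1,"spin":0},{"grip":0,"dx":0,"dy":6.8,"dz":0.1,"spin":0},{"grip":0,"dx":0,"dy":6.8,"dz":0.1,"spin":0}]'
python3 -m jog '[{"grip":0,"dx":0,"dy":0.1,"dz":0,"spin":0},{"grip":0,"dx":0,"dy":0.1,"dz":0,"spin":0}]'
```

```text
clock: 12.3
eef_pos: [538.9, -46.9, 38.4]
eef_rot: [-1.571, 0.0, -1.753]
wrist_force: [0.5, -0.4, 0.1]
finger_gap: 0.5
clock: 12.55
eef_pos: [539.0, -47.0, 38.1]
eef_rot: [-1.571, -0.0, -1.753]
wrist_force: [-3.8, 0.3, 9.3]
finger_gap: 0.5
```

```bash

python3 -m jog '[{"grip":0,"dx":0,"dy":0,"dz":0,"spin":0}]'|grep -E "pos|force"
python3 -m jog '[{"grip":0,"dx":0,"dy":-1,"dz":0,"spin":0},{"grip":0,"dx":0,"dy":-4,"dz":0,"spin":0},{"grip":0,"dx":0,"dy":-9,"dz":0,"spin":0},{"grip":0,"dx":0,"dy":-14,"dz":-2,"spin":0},{"grip":0,"dx":0,"dy":-16,"dz":-6,"spin":0},{"grip":0,"dx":0,"dy":-16,"dz":-10,"spin":0},{"grip":0,"dx":0,"dy":-16,"dz":-10,"spin":0},{"grip":0,"dx":0,"dy":-16,"dz":-10,"spin":0}]'
python3 -c "
from h import *
snap('wrist','w3.png');snap('scene','s3.png',(200,140,440,300),3)"
```

```text
eef_pos: [539.0, -46.9, 38.1]
wrist_force: [-3.5, 0.9, 9.0]
clock: 13.68
eef_pos: [441.2, -28.9, 197.9]
eef_rot: [-1.57, 0.0, -1.753]
wrist_force: [0.8, -1.0, -0.3]
finger_gap: 0.6
```

View pics/s3.png

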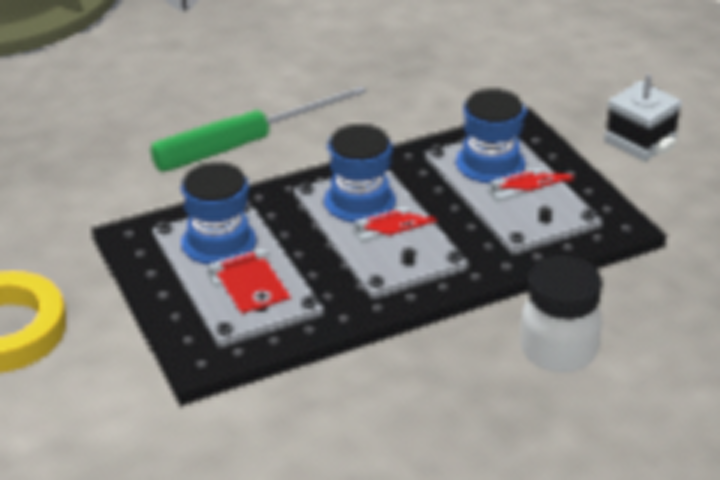

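View pics/w3.png

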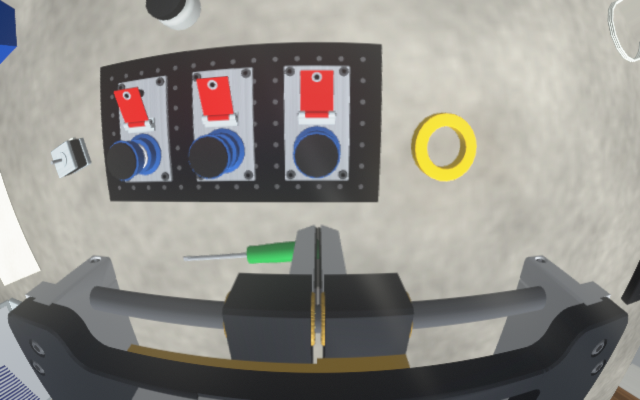

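The scene crop shows the right mount's tag flat at (255,285). The other two tags, at (400,222) and (540,182), are still raised. The wrist view agrees, and nothing has been disturbed.

```bash
python3 -c "
from h import *
print(ticket.sign_off())"
```

```text
the job is handed in; nothing more can be done
None
```

I pressed the three pads from left to right, found the right-hand mount softest, and pushed its red tag down flat; the job is handed in.

| Mount | Press depth | Force |
|---|---|---|
| Left | 4.3 mm | about 7.6 N |
| Middle | 4.5 mm | about 4.9 N |
| Right | 4.6 mm | about 3.3 N |

Each mount is about 1.5 times softer than the one to its left, as the task describes. The force readings scatter by about 0.5 N, less than the differences between mounts.

- **Tag push:** I pushed the right tag until the fingertip reached its rest, at about 9 N with the tip 30 mm above the bench.
- **Last checks:** After I lifted clear, the scene and wrist pictures showed the right tag flat, the other two still standing and all pads up. The loose items looked undisturbed by eye. The arm was well clear at about 14 s, and no check failed or disagreed.

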